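Warm-up test of an LED light bar

TASK

Set up the warm-up test of the LED light bar on the test block: push the dial thermometer's stem down into the thermometer well, without dropping it in, until its nut sits on the well's rim; then slide the light bar's gold contact end under the brass contact leaf right up to the stop, without prying the leaf up. Finish while still holding the light bar pressed flat on the cooling bar, straight along it and with the spring plunger fully down (let go, and the plunger lifts it), and leave the other things on the counter where they are.

Things in the scene. Friction and masses are not known exactly. Their poses are not given: they have to be found in the camera images.
- block: Fixed test block: brown base plate 145 x 235 x 12 mm; origin on the counter under the cooling bar, axes as rail_home. The cooling bar (along y) is aluminium, 16 mm wide, 135 mm long, its flat top 45 mm above the counter. The well, an empty lamp socket 52 mm high and binding posts stand 45 to 76 mm to its +x side; the -x side is clear. The stop post and leaf hinge at the +y end reach 62 mm.
- well_mouth (a point): Centre of the mouth of the thermometer well: a 9 mm hole, 50 mm deep, straight down in a 30 x 30 mm aluminium block on the test block; a 3 mm chamfer widens the mouth to about 15 mm. The mouth is 62 mm above the counter. Axes as rail_home.
- dial_stand: Fixed wooden stand, 34 x 34 mm and 52 mm high, in whose hole the thermometer hangs by its nut at first; origin under its centre.
- thermo_dial (a point): Centre of the dial head of the loose thermometer (65 g): a steel disc 44 mm across, 13 mm high, white face up; grasp it across the rim. Below the disc come a brass nut 21 mm across, 8 mm high, and a steel stem 6 mm thick, 46 mm long, with a round end. z points up along the stem. In its stand the disc's underside is 60 mm above the counter.
- thermo_tip (a point): Lower end of the thermometer's stem, 60.5 mm below thermo_dial. Fully home in the well it lies 46 mm below the mouth, with the nut on the rim.
- bar_stand: Fixed blue stand of the light bar: a rail 14 mm wide, 80 mm long (y), 28 mm high on a foot 60 x 90 x 6 mm; origin under its centre.
- bar_mid (a point): Centre of the LED light bar, a loose flat aluminium strip 120 mm long (its y axis), 30 mm wide (x), 4 mm thick (z up), white on top with five yellow LEDs, 42 g. It lies at first along the blue stand's rail, 28 mm above the counter; its long edges overhang the rail by 8 mm and can be gripped across the width from above.
- bar_tip (a point): Middle of the contact end of the light bar (the end with two gold pads on a dark green band), half-way up its thickness: 60 mm along the bar's y axis from bar_mid.
- rail_home (a point): Where the contact end belongs: the middle of the cooling bar's top, 45 mm above the counter, where it meets the black stop post. y points along the cooling bar towards the stop (the way the light bar is slid in), z up. The cooling bar runs 135 mm back (-y) from here. Home, bar_tip lies here, 2 mm higher, and the light bar overhangs the cooling bar 7 mm each side.
- leaf_bend (a point): Lowest line of the brass contact leaf, a springy hinged plate 30 mm wide that laps over the cooling bar: at rest its bend hangs 3 mm above the cooling bar's top, 23 mm before the stop. From the bend an upturned lip rises towards the incoming bar, to 11 mm above the cooling bar at 36 mm before the stop.
- leaf (a joint): Lift of the contact leaf in rad: 0 at rest, growing as it is pried up (its hinge lies 17 mm behind the stop; 0.1 rad lifts the bend 4 mm). The spring presses about 1 N at the bend. The light bar under it lifts it to about 0.025; beyond 0.15 (6 mm) the leaf is bent and spoilt.
- plunger_top (a point): Top of the rounded brass spring plunger, 8 mm across, that stands 4 mm out of the cooling bar's top, 105 mm before the stop, in the middle of its width.
- plunger (a joint): Travel of the plunger in m: 0 up, 0.004 pressed flush with the cooling bar. It takes 2 N to start and 4 N to hold flush; the light bar pressed flat on it reads about 0.0035.
- star: Bystander: frosted star-shaped nightlight shell lying on the counter, 128 mm across, 28 mm high; origin under its centre.
- lamp_base: Bystander: white ceramic lamp base with a brass neck, 96 mm across, 76 mm high; origin under its centre.
- bulb: Bystander: small glass bulb with a brass cap, 45 mm across, 75 mm high, standing in a grey ring 50 mm across; origin under its centre.
- driver: Bystander: red screwdriver 170 mm long lying on the counter; origin under its middle.
- spirit: Bystander: white plastic bottle with a blue cap, 48 mm across, 110 mm high; origin under its centre.

How it is judged (in metres and radians):
On the way, in this order (a step that is already met when the one before it is completed fails the run):
1. the thermometer is pushed down into the well, its nut on the rim (horizontal distance between thermo_tip and well_mouth below 0.004 m and z of thermo_tip in the frame of well_mouth below -0.043 m and angle between thermo_tip's own z axis and vertical below 0.1 rad), for 0.2 s.
2. the light bar's contact end is tucked under the contact leaf (y of bar_tip in the frame of rail_home between -0.018 and 0.004 m and x of bar_tip in the frame of rail_home between -0.008 and 0.008 m and z of bar_tip in the frame of rail_home between 0 and 0.0065 m), for 0.1 s.
At the end, for the whole second after the job is handed in: Thermometer nut within 3 mm of the rim, upright; bar end under the leaf within 5 mm of the stop, 7 mm of the middle line, straight to 4.5 and flat to 1.4 degrees; plunger 2.9 of 4 mm down; leaf on the bar, lifted under 0.07 rad; fingers still bearing on the bar (all of step 1 and y of bar_tip in the frame of rail_home above -0.005 m and x of bar_tip in the frame of rail_home between -0.007 and 0.007 m and z of bar_tip in the frame of rail_home between 0 and 0.004 m and angle between the y axis of bar_mid and the y axis of rail_home, either way round below 0.08 rad and angle between bar_mid's own z axis and vertical below 0.025 rad and value of joint plunger above 0.0029 m and value of joint leaf between 0.008 and 0.07 rad and contact force between the fingers and bar above 1 N); the arm keeps its last pose, push and grip.
It fails at once if the contact leaf is pried up more than 0.15 rad (value of joint leaf above 0.15 rad).
It fails at once if the thermometer is dropped into the well (horizontal distance between thermo_tip and well_mouth below 0.015 m and z of thermo_tip in the frame of well_mouth below 0 m and linear speed of thermo above 0.5 m/s).
It fails at once if another thing on the counter is pushed away by more than 30 mm (distance of any of star, lamp_base, bulb, driver, spirit from where it was at the start of the episode above 0.03 m).
It also fails if it takes over 54 s, if anything falls off the work surface, if the arm or the gripper's body presses on something with over 40 N, if the wrist force passes 120 N, or if a joint passes its speed limit or range.

ROBOT

A 7-joint arm with a two-finger parallel gripper is mounted at the origin on the work surface. World frame = base frame: x ahead of the robot, y to its left, z up, the work surface at z = 0. Lengths are in m, angles in degrees, forces in N, time in s.
With the tool pointing down it reaches from about 0.425 to 0.875 m from the base axis. Payload 4.7 kg.
Tool frame: the origin (TCP) lies midway between the tips of the shut fingers; the grasp point (between the pads) lies 19 mm behind it; z points along the fingers, y is the direction in which the jaws open and shut (so a half turn about z gives the same grasp; the last joint's range is limited). The gripper opens to 87 mm and grips with 3 to 60 N. Pads are 19 mm wide; open, the fingers measure 117 mm over their backs; the gripper's body (75 mm by 190 mm) begins 51 mm behind the grasp point.
Start: joints at [-62.676, 18.392, -4.016, 83.108, 1.295, 78.541, -3.26], TCP at [0.29, 0.582, 0.223] pointing down, gripper open.
Joint ranges: [-163.93, 163.93], [-17.29, 119.83], [-79.2, 71.16], [3.27, 140.29], [-89.18, 269.18], [5.43, 117.66], [-154.24, 154.24]. Speed limits (degrees/s): [147.25, 147.25, 180, 180, 180, 180, 180].

INTERFACE

Orientations are given as [roll, pitch, yaw] about the fixed x, y, z axes, in that order (R = Rz(yaw) Ry(pitch) Rx(roll)).
In Python, from cell import env gives the robot as it stands.
- The arm moves only by the tool apply_moves, never from a script. Its argument "targets" is a list of rows, each a list of 2 entries, a list of its own where there are three numbers: the shift along the world's x, y, z in mm, then the turn, a rotation vector about the world's x, y, z in rad. A call has 1 to 8 rows; each row is the pose to reach, as a shift and turn from the pose commanded when the call began; what a row does not reach only later rows make up. A row lasts 1/10 s, in which the tool goes at most 50 mm and 8.59 degrees, less where a joint would pass 70% of its speed; a pose out of reach is approached as far as the arm can. A call with a gripper value outside its range is refused whole. "hand" is the finger opening in mm, from 0 to 87, set as the call begins (left out, the last holds). The fingers move at their own pace and stop on an object; "squeeze" is the grip in N (left out, the last holds). Time passes only in rows, so rows that repeat a pose let the fingers close. It gives the time, the measured TCP pose, the force and the opening at its end, in the units of the state.
- env.get_obs(): the state, without advancing time (a new reading comes with each control period).
- env.read_camera(name): name is "scene" or "top" or "wrist"; returns a dict with "image" (384x512x3 uint8, red, green, blue), "camera_matrix" (3x3 intrinsics, pixels), "camera_from_world" (4x4, takes a point from world to camera coordinates); the wrist camera has in their place "mount" (4x4, takes a point from camera to tool coordinates, whose origin is the TCP and whose axes are the flange's). Camera axes: x right, y down, z forward; pixel columns grow to the right and rows downward; lengths in m; the calibration is good to about 2 mm. A picture is of the moment at which its call begins: read the wrist's pose just before it. There is no depth.
- env.sign_off(): hands the job in, once; it reports no verdict.
Trained networks look in a picture, given as the dict that the camera call returned (one of the last four; its "shot" number tells which), for a name from the list of things; names that differ only in an ending like _2 or _b are one class to them, and where a whole thing is asked for, a point or a joint stands for the part that bears it (a point fixed in the world has none). Each returns a list of dicts, best first, with "conf" (0 to 1); they miss things now and then, are a little off and sometimes report something else, mostly with a low value. They report only what shows in the picture. A call takes as long as a camera call.
- env.regions_of(picture, target): "region" (384x512 bool, what is visible of it) and "rect" ([left, top, right, bottom] in pixels, round what is visible of it).
The state is a dict: "time_s": time; "qpos": joint angles; "joint_velocities": joint speeds; "effort": joint torques, N m; "tool_pos": TCP position; "tool_rot": TCP orientation; "force": force on the tool from outside, world axes, zero at the start; "wrist_torque": the same for the moment, N m; "grip_width": finger opening in m.
Only numpy, scipy, OpenCV 4.12 (cv2) and the standard library are available. Lean on these libraries where they do the work, as an engineer would, in place of code of your own. Each camera call takes 0.05 s, during which the arm holds its last target. There are 200 camera calls.

## Working session

There is one attempt and no reset: what is moved stays moved. The work goes in short steps, Python scripts to look and compute and a tool call to move; the robot and the scene stay as the last step left them, time stands still between calls to the robot, and variables do not carry over. Pictures are saved under pics/ and viewed, about 8 in all and at most 12, crops included, and the job is handed in when it is done.

Besides the shell and the picture viewer there is one more tool, called after ">>>" as name(argument=value, ...) on one line, values as JSON. apply_moves: Moves the arm, as the interface text tells. Its arguments: {"type":"object","properties":{"targets":{"type":"array","items":{"type":"array"}},"hand":{"type":"number"},"squeeze":{"type":"number"}},"required":["targets"]}

```bash
mkdir -p pics; cat > h.py <<'E'
import numpy as np, cv2
from cell import env
def shot(n,save=None):
    p=env.read_camera(n)
    if save: cv2.imwrite('pics/'+save,cv2.cvtColor(p['image'],cv2.COLOR_RGB2BGR))
    return p
def back(p,uv,z):
    """pixel -> world at height z (fixed cams)"""
    T=np.linalg.inv(p['camera_from_world']); d=T[:3,:3]@np.linalg.inv(p['camera_matrix'])@[uv[0],uv[1],1]
    o=T[:3,3]; return o+d*(z-o[2])/d[2]
def proj(p,X):
    c=p['camera_from_world']@np.append(X,1); q=p['camera_matrix']@c[:3]; return q[:2]/q[2]
E
python3 - <<'E'
from h import *
a=shot('scene');b=shot('top')
o=env.get_obs();print(o['tool_pos'],o['tool_rot'],o['force'],o['grip_width'])
for p,n in((a,'scene'),(b,'top')):
    print(n,np.linalg.inv(p['camera_from_world'])[:3,3])
    for t in 'block dial_stand thermo_dial bar_stand bar_mid leaf plunger star lamp_base bulb driver spirit'.split():
        for r in env.regions_of(p,t)[:2]:
            m=r['region'];c=np.argwhere(m).mean(0)[::-1]
            print(t,round(r['conf'],2),np.round(r['rect']),c.round(1),m.sum(),back(p,c,0.04).round(3))
cv2.imwrite('pics/a.png',cv2.cvtColor(cv2.resize(np.vstack([a['image'],b['image']]),None,fx=.78,fy=.78),cv2.COLOR_RGB2BGR))
cv2.imwrite('pics/b.png',cv2.cvtColor(cv2.resize(b['image'],(800,600),interpolation=cv2.INTER_CUBIC),cv2.COLOR_RGB2BGR))
E
```

```text
[0.29001903 0.58115208 0.22156789] [-1.79901513e+02  6.14480441e-03  1.53483824e+02] [0.1091644  0.07860801 0.31049426] 0.08730890244978777
scene [ 1.14390433 -0.55009123  0.774263  ]
block 0.78 [187. 181. 278. 251.] [232.2 216.2] 3278 [ 0.61  -0.016  0.04 ]
dial_stand 0.56 [ 77. 257. 106. 278.] [ 92.5 268.3] 367 [ 0.482 -0.363  0.04 ]
dial_stand 0.39 [260. 154. 292. 169.] [274.3 158.3] 219 [0.528 0.271 0.04 ]
thermo_dial 0.84 [ 76. 248.  97. 262.] [ 87.  254.9] 276 [ 0.435 -0.349  0.04 ]
bar_stand 0.55 [267. 159. 294. 172.] [279.8 164.7] 192 [0.562 0.255 0.04 ]
bar_mid 0.53 [261. 150. 291. 166.] [273.9 158.5] 165 [0.527 0.269 0.04 ]
bar_mid 0.39 [310. 187. 348. 212.] [328.5 200. ] 514 [0.772 0.214 0.04 ]
leaf 0.49 [236. 188. 249. 195.] [241.2 190.5] 82 [0.556 0.08  0.04 ]
leaf 0.27 [187. 181. 277. 253.] [232.9 216.1] 3301 [ 0.611 -0.015  0.04 ]
plunger 0.62 [237. 187. 249. 196.] [241.9 190.6] 94 [0.557 0.081 0.04 ]
star 0.72 [310. 185. 344. 212.] [328.6 199.8] 477 [0.772 0.215 0.04 ]
lamp_base 0.6 [272. 235. 308. 276.] [289. 257.] 1033 [ 0.813 -0.029  0.04 ]
bulb 0.8 [122. 267. 141.
[... 780 characters left out ...]
233.] [258.7 224.3] 178 [0.568 0.068 0.04 ]
leaf 0.44 [177. 142. 217. 182.] [195.6 161.7] 721 [0.743 0.251 0.04 ]
plunger 0.29 [177. 143. 217. 181.] [195.7 161.7] 623 [0.743 0.251 0.04 ]
plunger 0.17 [411. 255. 430. 278.] [417.9 266.8] 284 [ 0.463 -0.364  0.04 ]
star 0.89 [177. 141. 216. 180.] [195.5 161.6] 666 [0.743 0.251 0.04 ]
lamp_base 0.78 [269. 130. 305. 165.] [285.5 147.9] 782 [ 0.79  -0.004  0.04 ]
bulb 0.56 [392. 214. 410. 232.] [401.4 221.1] 195 [ 0.587 -0.325  0.04 ]
driver 0.56 [ 98. 231. 116. 284.] [105.1 266.9] 280 [0.441 0.48  0.04 ]
spirit 0.78 [121. 188. 143. 213.] [131.3 199.2] 359 [0.63  0.425 0.04 ]
spirit 0.63 [234. 194. 318. 250.] [276.4 221.4] 4233 [0.577 0.019 0.04 ]
```

View pics/a.png

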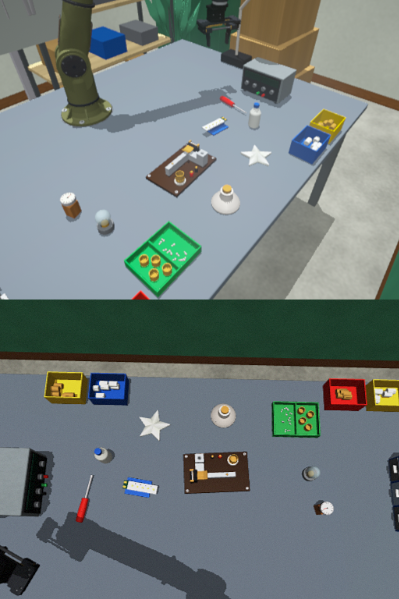

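View pics/b.png

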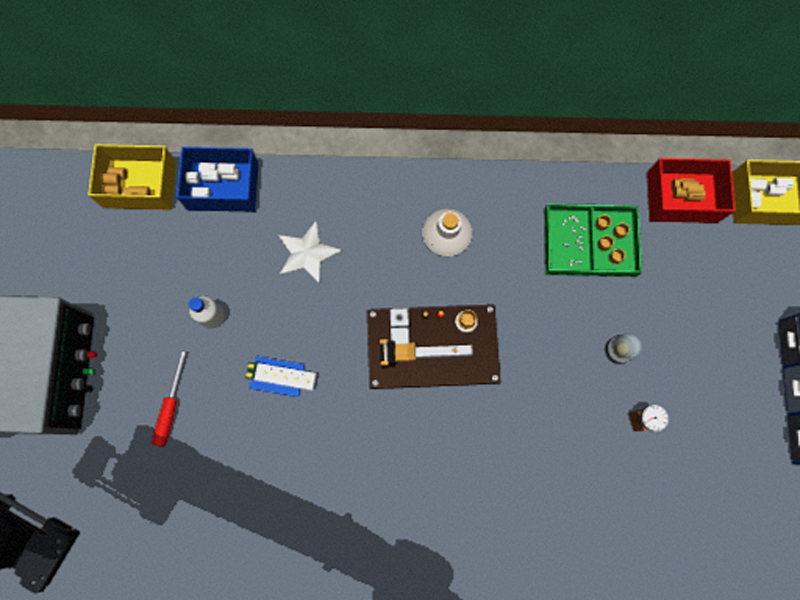

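>>> apply_moves(targets=[[[29,-37,5],[0,0,-0.138]],[[58,-74,10],[0,0,-0.277]],[[87,-111,15],[0,0,-0.415]],[[116,-148,20],[0,0,-0.554]],[[145,-185,25],[0,0,-0.692]],[[174,-222,30],[0,0,-0.831]],[[203,-260,30],[0,0,-0.969]],[[220,-297,30],[0,0,-1.108]]], hand=87)

```text
time_s: 2.1
tool_pos: [0.5123, 0.2822, 0.253]
tool_rot: [179.9, 0.0, 89.6]
force: [0.7, -0.1, 0.3]
grip_width: 0.0872
```

```bash
cat >> h.py <<'E'
from scipy.spatial.transform import Rotation as Ro
def wshot(save=None,settle=True):
    o=env.get_obs(); p=shot('wrist',save)
    M=np.eye(4); M[:3,:3]=Ro.from_euler('xyz',o['tool_rot'],degrees=True).as_matrix(); M[:3,3]=o['tool_pos']
    p['camera_from_world']=np.linalg.inv(M@p['mount']); return p,o
E
python3 - <<'E'
from h import *
env.read_camera('wrist');env.read_camera('wrist')
p,o=wshot('w1.png');print(o['tool_pos'],o['tool_rot'],p['mount'].round(3),p['camera_matrix'].round(0))
print(np.linalg.inv(p['camera_from_world'])[:3,3])
for t in 'bar_mid bar_stand'.split():
    for r in env.regions_of(p,t)[:2]:
        m=r['region'];c=np.argwhere(m).mean(0)[::-1]
        print(t,round(r['conf'],2),np.round(r['rect']),c.round(1),m.sum(),back(p,c,0.032).round(4))
        if t=='bar_mid':
            cs,_=cv2.findContours(m.astype(np.uint8),0,2);R=cv2.minAreaRect(max(cs,key=cv2.contourArea))
            B=np.array([back(p,q,.032) for q in cv2.boxPoints(R)]);print(B.round(4),B.mean(0))
E
```

```text
[0.51439022 0.27650592 0.25317354] [179.84276388   0.18841921  89.17752748] [[-0.001 -0.969 -0.248  0.068]
 [ 1.    -0.    -0.001 -0.002]
 [ 0.001 -0.248  0.969 -0.163]
 [ 0.     0.     0.     1.   ]] [[297.   0. 255.]
 [  0. 297. 190.]
 [  0.   0.   1.]]
[0.51332276 0.34542717 0.41553266]
bar_stand 0.63 [240. 114. 283. 184.] [260.4 148.9] 1193 [0.5198 0.3002 0.032 ]
```

View pics/w1.png

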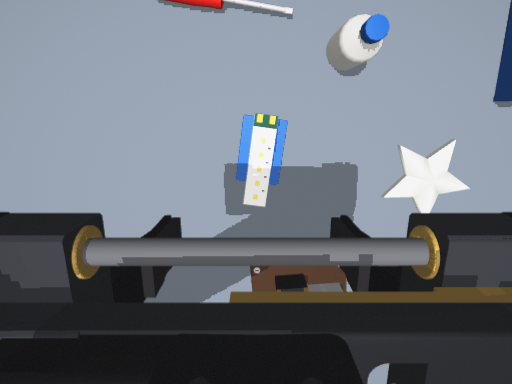

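>>> apply_moves(targets=[[[10,-43,-5],[0,0,0]],[[20,-86,-10],[0,0,0]],[[30,-129,-18],[0,0,0]],[[40,-172,-26],[0,0,0]],[[50,-215,-34],[0,0,0]],[[60,-258,-42],[0,0,0]],[[60,-290,-50],[0,0,0]],[[60,-305,-50],[0,0,0]]])

```text
time_s: 3.15
tool_pos: [0.5694, -0.0223, 0.2015]
tool_rot: [-179.9, 0.1, 89.9]
force: [-0.2, 0.2, 0.7]
grip_width: 0.0869
```

```bash

python3 - <<'E'
from h import *
env.read_camera('wrist');env.read_camera('wrist')
p,o=wshot();print(o['tool_pos'],o['tool_rot'],o['joint_velocities'].max() if hasattr(o['joint_velocities'],'max') else o['joint_velocities'])
import pickle;pickle.dump(p,open('p2.pkl','wb'))
im=cv2.resize(p['image'][:240,130:390],None,fx=3,fy=3-0.5,interpolation=cv2.INTER_CUBIC)
im=cv2.resize(p['image'][:235,130:390],(780,600) if 0 else (663,599),interpolation=cv2.INTER_CUBIC)
cv2.imwrite('pics/w2.png',cv2.cvtColor(im,cv2.COLOR_RGB2BGR))
for t in 'block leaf plunger'.split():
    for r in env.regions_of(p,t)[:2]:
        m=r['region'];c=np.argwhere(m).mean(0)[::-1]
        print(t,round(r['conf'],2),np.round(r['rect']),c.round(1),m.sum(),back(p,c,0.05).round(4))
E
```

```text
[ 0.57018685 -0.02102083  0.20273797] [-1.79999255e+02  6.88629015e-03  8.99237829e+01] 0.03604674307853832
block 0.63 [196.  30. 329. 241.] [266.7 130.8] 24942 [0.5801 0.0301 0.05  ]
leaf 0.61 [236.  77. 268. 118.] [251.3  94.5] 1137 [0.5642 0.0663 0.05  ]
leaf 0.25 [194.  28. 328. 237.] [266.7 130.8] 24865 [0.5801 0.0301 0.05  ]
```

View pics/w2.png

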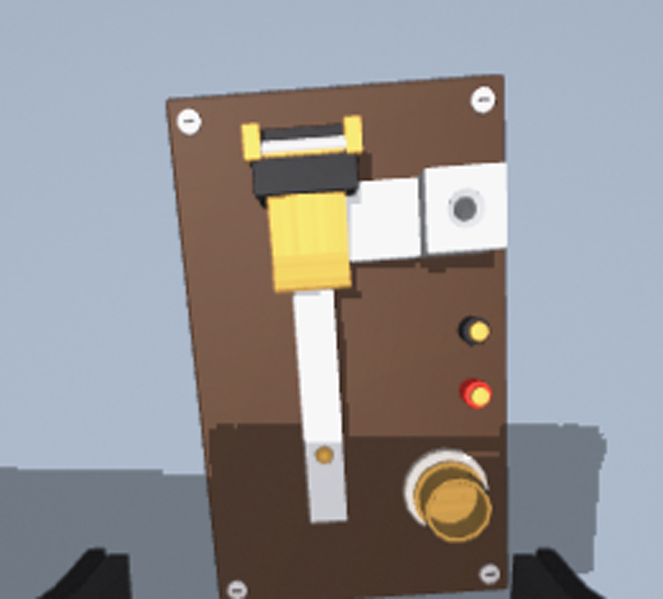

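```bash

python3 - <<'E'
from h import *
import pickle;p=pickle.load(open('p2.pkl','rb'))
f=lambda u,v,z:back(p,(u/2.55+130-.3,v/2.55-.3),z)
w=f(465,208,.062);print('well',w, 'hole',f(465,208,.06))
a=f(328.5,521.5,.045);b=f(314.5,293,.045);pl=f(324.5,455,.048)
st=(f(252,192,.062)+f(357,190,.062))/2
d=(b-a)/np.linalg.norm(b-a);print('rear',a,'mid',b,'ang from +y deg',np.degrees(np.arctan2(-d[0],d[1])))
print('plunger',pl,'home from rear',a+d*.135,'home from pl',pl+d*.105,'stop top front',st)
for q in [(170,100),(502,76),(507,585)]: print('plate',f(*q,.012))
for q in [(424,170),(505,163),(427,256),(506,247)]: print('wellblk',f(*q,.062))
E
```

```text
well [0.62306013 0.07759398 0.062     ] hole [0.62341869 0.07779315 0.06      ]
rear [ 0.57170634 -0.05142584  0.045     ] mid [0.56590293 0.04651418 0.045     ] ang from +y deg 3.3910818412443553
plunger [ 0.5699461 -0.0207346  0.048    ] home from rear [0.56372095 0.08333778 0.045     ] home from pl [0.56373525 0.08408155 0.048     ] stop top front [0.56242826 0.08375883 0.062     ]
plate [0.50433609 0.12630428 0.012     ]
plate [0.64528468 0.13525862 0.012     ]
plate [ 0.66098211 -0.09482678  0.012     ]
wellblk [0.60713765 0.0910308  0.062     ]
wellblk [0.63725081 0.09339989 0.062     ]
wellblk [0.6092705  0.06023699 0.062     ]
wellblk [0.63938034 0.06347413 0.062     ]
```

>>> apply_moves(targets=[[[-14,-46,0],[0,0,0]],[[-28,-92,0],[0,0,0]],[[-42,-138,0],[0,0,0]],[[-56,-184,0],[0,0,0]],[[-70,-230,-10],[0,0,0]],[[-84,-276,-20],[0,0,0]],[[-98,-322,-30],[0,0,0]],[[-109,-350,-30],[0,0,0]]])

```text
time_s: 4.25
tool_pos: [0.4602, -0.3719, 0.1716]
tool_rot: [-179.9, 0.0, 90.0]
force: [-0.6, 0.4, 0.5]
grip_width: 0.087
```

```bash

python3 - <<'E'
from h import *
env.read_camera('wrist');env.read_camera('wrist')
p,o=wshot('w3.png');print(o['tool_pos'],o['tool_rot'])
for t in 'thermo_dial dial_stand bulb'.split():
    for r in env.regions_of(p,t)[:2]:
        m=r['region'];c=np.argwhere(m).mean(0)[::-1]
        print(t,round(r['conf'],2),np.round(r['rect']),c.round(1),m.sum(),back(p,c,0.073).round(4))
g=cv2.cvtColor(p['image'],cv2.COLOR_RGB2HSV);m=((g[...,1]<60)&(g[...,2]>170)).astype(np.uint8);m[200:]=0
cs,_=cv2.findContours(m,0,2);c=max(cs,key=cv2.contourArea);e=cv2.fitEllipse(c);print(e,back(p,e[0],.073))
E
```

```text
[ 0.45900431 -0.37421302  0.17272645] [-1.79935099e+02  1.56242709e-01  8.96900467e+01]
thermo_dial 0.81 [234. 144. 280. 192.] [258.  169.5] 1857 [ 0.4594 -0.3545  0.073 ]
bulb 0.97 [366. 103. 419. 158.] [391.9 131. ] 1992 [ 0.5756 -0.3213  0.073 ]
((797.709228515625, 1068.22265625), (431.1539611816406, 1849.90380859375), 0.0) [ 2.50159365 -3.84054195  0.073     ]
```

View pics/w3.png

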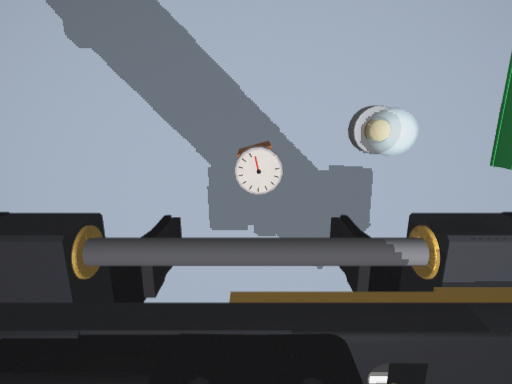

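>>> apply_moves(targets=[[[-1,15,-40],[0,0,0]],[[-1,15,-80],[0,0,0]],[[-1,15,-105],[0,0,0]],[[-1,15,-118],[0,0,0]],[[-1,15,-118],[0,0,0]]])

```text
time_s: 5.05
tool_pos: [0.4603, -0.3532, 0.0531]
tool_rot: [-179.9, -0.1, 90.1]
force: [-0.3, 0.3, -0.4]
grip_width: 0.0869
```

>>> apply_moves(targets=[[[0,0,0],[0,0,0]],[[0,0,0],[0,0,0]],[[0,0,0],[0,0,0]],[[0,0,0],[0,0,0]],[[0,0,0],[0,0,0]],[[0,0,0],[0,0,0]]], hand=30, squeeze=30)

```text
time_s: 5.65
tool_pos: [0.4603, -0.3555, 0.0548]
tool_rot: [180.0, 0.0, 90.0]
force: [0.2, -0.1, 0.7]
grip_width: 0.0469
```

>>> apply_moves(targets=[[[0,0,0],[0,0,0]],[[0,0,0],[0,0,0]],[[0,0,0],[0,0,0]],[[0,0,15],[0,0,0]],[[0,0,35],[0,0,0]],[[0,0,60],[0,0,0]],[[0,0,90],[0,0,0]],[[0,0,120],[0,0,0]]])

```text
time_s: 6.45
tool_pos: [0.4592, -0.3553, 0.1758]
tool_rot: [-179.9, -0.0, 90.0]
force: [1.0, 0.4, -1.2]
grip_width: 0.0432
```

```bash

python3 - <<'E'
from h import *
env.read_camera('wrist')
a=shot('scene');b=shot('top');o=env.get_obs();print(o['tool_pos'],o['tool_rot'],o['force'],o['grip_width'])
ims=[]
for p in(a,b):
    u,v=proj(p,o['tool_pos']).astype(int); u=min(max(u,32),480)
    print(u,v,p['image'][v-40:v+40,u-32:u+32].shape,[proj(p,np.array(o['tool_pos'])+[0,0,.02]),proj(p,np.array(o['tool_pos'])+[0,0,-.04])])
    ims.append(cv2.resize(p['image'][v-40:v+40,max(u-32,0):u+32],(400,500),interpolation=cv2.INTER_CUBIC))
cv2.imwrite('pics/g.png',cv2.cvtColor(np.hstack(ims),cv2.COLOR_RGB2BGR))
E
```

```text
[ 0.46076052 -0.35636684  0.17698802] [1.79812378e+02 9.32319785e-02 8.99761918e+01] [ 0.46879118 -0.77850714 -1.07536566] 0.04298724894354917
72 221 (80, 64, 3) [array([ 69.84491285, 215.08049894]), array([ 78.1573808 , 234.32750797])]
437 265 (80, 64, 3) [array([440.86824855, 264.60169555]), array([430.14965847, 265.85274644])]
```

View pics/g.png

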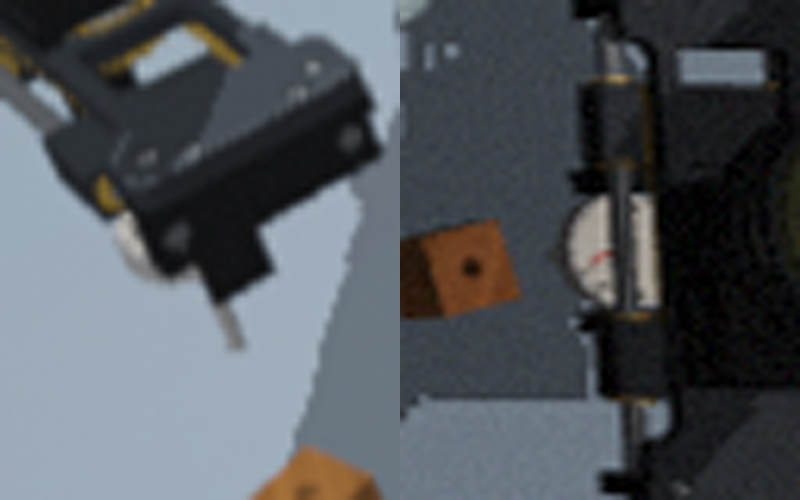

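>>> apply_moves(targets=[[[12,30,0],[0,0,0]],[[28,72,0],[0,0,0]],[[44,115,0],[0,0,0]],[[60,158,0],[0,0,0]],[[76,201,0],[0,0,0]],[[92,244,0],[0,0,0]],[[108,287,0],[0,0,0]],[[124,330,0],[0,0,0]]])

```text
time_s: 7.4
tool_pos: [0.5834, -0.0237, 0.1733]
tool_rot: [-179.8, 0.0, 90.0]
force: [1.1, -0.1, -0.5]
grip_width: 0.0426
```

>>> apply_moves(targets=[[[16,43,0],[0,0,0]],[[28,75,0],[0,0,0]],[[35,95,0],[0,0,0]],[[39,102,0],[0,0,0]],[[39,102,-20],[0,0,0]],[[39,102,-40],[0,0,0]],[[39,102,-52],[0,0,0]],[[39,102,-52],[0,0,0]]])

```text
time_s: 8.2
tool_pos: [0.6215, 0.0744, 0.1204]
tool_rot: [-179.8, 0.1, 89.9]
force: [-0.9, 0.3, 0.0]
grip_width: 0.043
```

```bash

python3 - <<'E'
from h import *
env.read_camera('wrist')
a=shot('scene');b,o=wshot();print(o['tool_pos'],o['tool_rot'],o['force'],o['grip_width'])
T=np.array([.623,.077,.123]);W=np.array([.6232,.0773,.062])
ims=[]
u,v=proj(a,W).astype(int);print('scene',u,v,proj(a,W),proj(a,T-[0,0,.049]))
ims.append(cv2.resize(a['image'][v-40:v+24,u-24:u+24],(450,600),interpolation=cv2.INTER_CUBIC))
print('wrist well',proj(b,W),'tip',proj(b,T-[0,0,.049]))
ims.append(cv2.resize(b['image'][150:310,196:286] if 0 else b['image'][100:340,166:296],(325,600),interpolation=cv2.INTER_CUBIC))
cv2.imwrite('pics/k.png',cv2.cvtColor(np.hstack(ims),cv2.COLOR_RGB2BGR))
E
```

```text
[0.6233151  0.07540722 0.12294081] [1.79991943e+02 2.65778157e-02 8.99080178e+01] [-0.42199832  0.2704332  -0.97889262] 0.043156277944026836
scene 258 195 [258.25390886 195.25777958] [258.18824929 192.04800005]
wrist well [257.59479058 201.21356899] tip [257.42920569 206.19733722]
```

View pics/k.png

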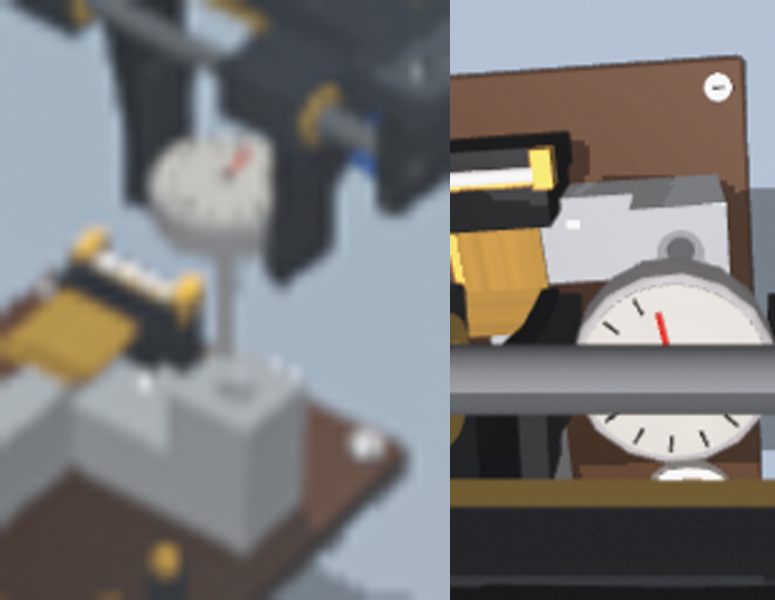

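>>> apply_moves(targets=[[[0,0,-5],[0,0,0]],[[0,0,-9],[0,0,0]],[[0,0,-9],[0,0,0]],[[0,0,-9],[0,0,0]]])

```text
time_s: 8.75
tool_pos: [0.6231, 0.0767, 0.1135]
tool_rot: [-180.0, 0.0, 90.0]
force: [0.3, -0.5, -0.3]
grip_width: 0.0425
```

```bash

python3 - <<'E'
from h import *
P=[]
for i in range(4):
    o=env.get_obs();P.append(o['tool_pos']);a=shot('scene')
print(np.array(P).mean(0),np.std(P,0),o['force'],o['wrist_torque'],o['grip_width'])
ims=[]
T=np.array([.623,.077,.114]);W=np.array([.6232,.0773,.062])
for X in (W,W+[.005,0,0],W+[0,.005,0],T-[0,0,.049],T-[0,0,.049]-[0,0,.002]): print('scene',(proj(a,X)-[242,175])*15)
ims.append(cv2.resize(a['image'][175:210,242:277],(525,525),interpolation=cv2.INTER_CUBIC))
b,o=wshot();ims.append(cv2.resize(b['image'][150:230,237:277],(262,525),interpolation=cv2.INTER_CUBIC))
print('wrist well',(proj(b,W)-[237,150])*6.56+[525,0],o['tool_pos'])
cv2.imwrite('pics/k2.png',cv2.cvtColor(np.hstack(ims),cv2.COLOR_RGB2BGR))
E
```

```text
[0.62327463 0.07668615 0.11367143] [8.79927934e-05 1.25456071e-05 9.02609865e-05] [-0.50884792  0.43256437 -0.59520929] [-0.04324083  0.07123584 -0.01592745] 0.04323819138498892
scene [243.8086329  303.86669373]
scene [264.1377116  315.44791217]
scene [261.00838066 290.73053409]
scene [242.17656006 292.14280125]
scene [242.03370913 300.18235221]
wrist well [660.25893741 369.33555438] [0.62334346 0.07665293 0.11375298]
```

View pics/k2.png

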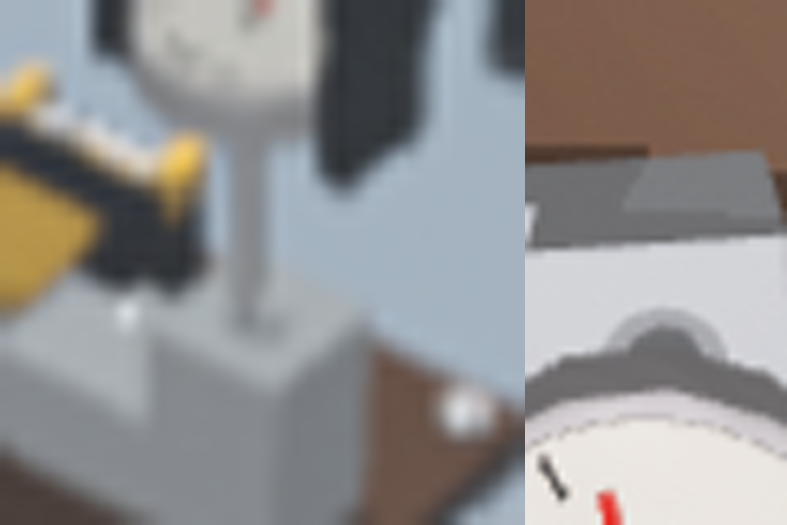

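>>> apply_moves(targets=[[[1,0,-2],[0,0,0]],[[1,0,-5],[0,0,0]],[[1,0,-8],[0,0,0]],[[1,0,-11],[0,0,0]],[[1,0,-14],[0,0,0]],[[1,0,-14],[0,0,0]]])

```text
time_s: 9.6
tool_pos: [0.624, 0.0767, 0.099]
tool_rot: [-180.0, 0.0, 90.0]
force: [0.1, -0.2, 0.3]
grip_width: 0.0433
```

```bash

python3 - <<'E'
from h import *
o=env.get_obs();print(o['tool_pos'],o['force'],o['wrist_torque'],o['grip_width'])
E
```

```text
[0.62404024 0.07671514 0.09897542] [ 0.09467229 -0.17257494  0.31996589] [ 0.03158117 -0.05998647 -0.02946478] 0.04333690860728568
```

>>> apply_moves(targets=[[[0,0,-5],[0,0,0]],[[0,0,-10],[0,0,0]],[[0,0,-15],[0,0,0]],[[0,0,-20],[0,0,0]],[[0,0,-25],[0,0,0]],[[0,0,-29],[0,0,0]],[[0,0,-31],[0,0,0]]])

```text
time_s: 10.3
tool_pos: [0.6242, 0.0767, 0.0681]
tool_rot: [-180.0, 0.0, 90.0]
force: [1.2, 1.3, -0.4]
grip_width: 0.0429
```

>>> apply_moves(targets=[[[0,0,-1],[0,0,0]],[[0,0,-2],[0,0,0]],[[0,0,-3],[0,0,0]],[[0,0,-4],[0,0,0]],[[0,0,-4],[0,0,0]]])

```text
time_s: 10.8
tool_pos: [0.6243, 0.0767, 0.0648]
tool_rot: [180.0, -0.0, 90.0]
force: [0.0, 0.6, 1.4]
grip_width: 0.043
```

>>> apply_moves(targets=[[[0,0,-1],[0,0,0]],[[0,0,-2],[0,0,0]],[[0,0,-2],[0,0,0]]])

```text
time_s: 11.1
tool_pos: [0.6243, 0.0767, 0.0647]
tool_rot: [180.0, -0.1, 90.0]
force: [-4.4, -0.1, 11.7]
grip_width: 0.0432
```

>>> apply_moves(targets=[[[0,0,-1],[0,0,0]],[[0,0,-2],[0,0,0]],[[0,0,-2],[0,0,0]],[[0,0,-2],[0,0,0]]])

```text
time_s: 11.5
tool_pos: [0.6244, 0.0768, 0.0646]
tool_rot: [180.0, -0.1, 90.0]
force: [-8.7, -1.3, 21.7]
grip_width: 0.0433
```

>>> apply_moves(targets=[[[0,0,3],[0,0,0]],[[0,0,3],[0,0,0]],[[0,0,3],[0,0,0]]])

```text
time_s: 11.8
tool_pos: [0.6248, 0.0765, 0.0647]
tool_rot: [179.9, -0.0, 90.0]
force: [-2.5, 0.3, 8.6]
grip_width: 0.0433
```

>>> apply_moves(targets=[[[0,0,0],[0,0,0]],[[0,0,0],[0,0,0]],[[0,0,0],[0,0,0]],[[0,0,15],[0,0,0]],[[0,0,40],[0,0,0]],[[0,0,70],[0,0,0]],[[0,0,110],[0,0,0]],[[0,0,130],[0,0,0]]], hand=52)

```text
time_s: 12.6
tool_pos: [0.6259, 0.0764, 0.1983]
tool_rot: [179.7, -0.1, 90.0]
force: [-0.1, -0.5, -0.4]
grip_width: 0.0521
```

```bash

python3 - <<'E'
from h import *
env.read_camera('wrist')
a=shot('scene');b,o=wshot();print(o['tool_pos'],o['force'],o['grip_width'])
ims=[cv2.resize(a['image'][165:215,237:287],(400,400),interpolation=cv2.INTER_CUBIC),cv2.resize(b['image'][100:260,180:340],(400,400))]
for z in(.083,):
    for r in env.regions_of(b,'thermo_dial')[:1]:
        c=np.argwhere(r['region']).mean(0)[::-1];print(r['conf'],r['rect'],c,back(b,c,z))
cv2.imwrite('pics/k3.png',cv2.cvtColor(np.hstack(ims),cv2.COLOR_RGB2BGR))
E
```

```text
[0.62668526 0.07655698 0.19864409] [ 0.07967114 -0.11856354  0.48791233] 0.05211218325877209
0.77 [231.7, 163.9, 274.9, 206.1] [252.71274572 185.63982245] [0.62310816 0.07806163 0.083     ]
```

View pics/k3.png

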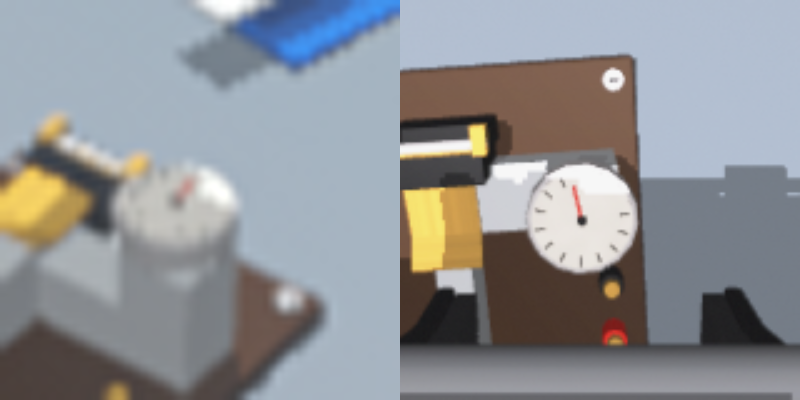

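>>> apply_moves(targets=[[[-18,32,0],[0,0,-0.02]],[[-37,65,0],[0,0,-0.04]],[[-55,97,-10],[0,0,-0.06]],[[-74,130,-20],[0,0,-0.09]],[[-92,162,-30],[0,0,-0.12]],[[-106,185,-38],[0,0,-0.13]],[[-111,194,-38],[0,0,-0.13]],[[-111,194,-38],[0,0,-0.13]]])

```text
time_s: 13.6
tool_pos: [0.5119, 0.2715, 0.1545]
tool_rot: [-179.9, 0.1, 82.7]
force: [-0.5, -0.2, 1.0]
grip_width: 0.0521
```

```bash

python3 - <<'E'
from h import *
for i in range(3): env.read_camera('wrist')
p,o=wshot('w4.png');print(o['tool_pos'],o['tool_rot'],o['force'])
for t in 'bar_mid bar_stand'.split():
    for r in env.regions_of(p,t)[:2]:
        m=r['region'];print(t,r['conf'],r['rect'])
        cs,_=cv2.findContours(m.astype(np.uint8),0,2);R=cv2.minAreaRect(max(cs,key=cv2.contourArea))
        B=np.array([back(p,q,.032) for q in cv2.boxPoints(R)]);print(cv2.boxPoints(R).round(1).tolist(),B.round(4).tolist(),B.mean(0))
print([proj(p,np.array([.519,.285,.032])+k*np.array([.13,.99,0])) for k in(-.06,0,.06)])
E
```

```text
[0.51467138 0.26842298 0.15585318] [1.79931114e+02 5.01653075e-02 8.23895735e+01] [-0.13314264 -0.21078612  0.21749997]
bar_mid 0.57 [426.9, 106.4, 512.0, 220.7]
[[421.70001220703125, 205.5], [446.8999938964844, 94.4000015258789], [526.0999755859375, 112.4000015258789], [500.8999938964844, 223.5]] [[0.6763, 0.2248, 0.032], [0.6988, 0.3297, 0.032], [0.7724, 0.3036, 0.032], [0.7569, 0.1945, 0.032]] [0.72608225 0.26316704 0.032     ]
bar_stand 0.87 [231.4, 108.3, 291.1, 195.8]
[[230.0, 110.0], [245.0, 110.0], [245.0, 194.0], [230.0, 194.0]] [[0.4989, 0.3426, 0.032], [0.5127, 0.3407, 0.032], [0.5012, 0.2605, 0.032], [0.4864, 0.2625, 0.032]] [0.49979806 0.30158287 0.032     ]
[array([259.42428762, 225.24554814]), array([259.45368262, 167.66933239]), array([259.48626046, 103.85884345])]
```

View pics/w4.png

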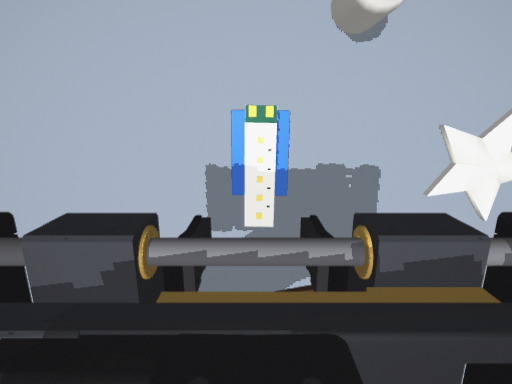

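```bash

python3 - <<'E'
from h import *
p,o=wshot();print(o['tool_pos'],o['tool_rot'],env.get_obs()['tool_pos'])
f,r=back(p,(262,105.5),.032),back(p,(259,226.5),.032);d=f-r;print(f,r,(f+r)/2,np.linalg.norm(d),np.degrees(np.arctan2(-d[0],d[1])))
g=r+d/np.linalg.norm(d)*.045;print('grasp 75 behind tip',g, 'shift', (g-o['tool_pos'])*1e3)
E
```

```text
[0.51441386 0.26897336 0.15596645] [1.79946959e+02 2.63645405e-03 8.23872595e+01] [0.51419712 0.26928459 0.15591681]
[0.52865153 0.34329864 0.032     ] [0.51030678 0.22492382 0.032     ] [0.51947916 0.28411123 0.032     ] 0.1197878437471386 -8.809149055082175
grasp 75 behind tip [0.51719825 0.269393   0.032     ] shift [   2.78438438    0.41964018 -123.96644933]
```

>>> apply_moves(targets=[[[3,0,-40],[0,0,-0.02]],[[3,0,-80],[0,0,-0.02]],[[3,0,-115],[0,0,-0.02]],[[3,0,-135],[0,0,-0.02]],[[3,0,-140],[0,0,-0.02]],[[3,0,-140],[0,0,-0.02]]])

```text
time_s: 14.55
tool_pos: [0.5163, 0.27, 0.0153]
tool_rot: [-180.0, 0.1, 81.4]
force: [0.7, -0.2, -0.1]
grip_width: 0.0521
```

>>> apply_moves(targets=[[[0,0,0],[0,0,0]],[[0,0,0],[0,0,0]],[[0,0,0],[0,0,0]],[[0,0,0],[0,0,0]],[[0,0,0],[0,0,0]],[[0,0,0],[0,0,0]]], hand=15, squeeze=40)

```text
time_s: 15.15
tool_pos: [0.5169, 0.271, 0.0166]
tool_rot: [179.9, -0.1, 81.4]
force: [-0.6, -0.4, 6.6]
grip_width: 0.029
```

```bash

python3 - <<'E'
from h import *
o=env.get_obs();print(o['tool_pos'],o['tool_rot'],o['force'],o['wrist_torque'],o['grip_width'])
E
```

```text
[0.51690409 0.27099991 0.01659504] [ 1.79928359e+02 -6.11540550e-02  8.14092691e+01] [-0.60713979 -0.38872928  6.5948203 ] [-0.1546551   0.09997216  0.0285375 ] 0.02897824025684349
```

>>> apply_moves(targets=[[[0,0,10],[0,0,0]],[[0,0,30],[0,0,0]],[[0,0,60],[0,0,0]],[[0,0,90],[0,0,0]],[[0,0,105],[0,0,0]],[[4,-20,105],[0,0,0.02]],[[11,-60,105],[0,0,0.05]],[[17,-100,105],[0,0,0.08]]])

```text
time_s: 15.95
tool_pos: [0.5328, 0.1701, 0.1202]
tool_rot: [-180.0, 0.0, 86.2]
force: [0.6, -0.3, -0.5]
grip_width: 0.029
```

>>> apply_moves(targets=[[[7,-40,0],[0,0,0.03]],[[14,-80,0],[0,0,0.06]],[[21,-120,0],[0,0,0.09]],[[28,-160,0],[0,0,0.11]],[[33,-190,0],[0,0,0.133]],[[37,-207,0],[0,0,0.133]],[[38,-212,0],[0,0,0.133]],[[38,-212,-20],[0,0,0.133]]])

```text
time_s: 16.75
tool_pos: [0.5732, -0.0421, 0.1025]
tool_rot: [179.7, -0.0, 93.5]
force: [0.1, -0.3, -0.6]
grip_width: 0.0289
```

```bash

python3 - <<'E'
from h import *
for i in range(4): env.read_camera('wrist')
a=shot('scene');p,o=wshot('w5.png');print(o['tool_pos'],o['tool_rot'],o['force'],o['wrist_torque'],o['grip_width'])
X=np.array(o['tool_pos'])+[0,0,.014+.002];d=np.array([-.063,.998,0])
print([proj(p,X+k*d).round(1) for k in(-.045,0,.075)],[proj(a,X+k*d).round(1) for k in(-.045,0,.075)])
u,v=proj(a,X).astype(int);print(u,v)
ims=[cv2.resize(a['image'][v-35:v+35,u-35:u+35],(420,420),interpolation=cv2.INTER_CUBIC),cv2.resize(p['image'][20:250,170:350],(329,420))]
cv2.imwrite('pics/k5.png',cv2.cvtColor(np.hstack(ims),cv2.COLOR_RGB2BGR))
E
```

```text
[ 0.57116292 -0.04023064  0.10074903] [-1.79982845e+02 -1.46648849e-02  9.37007470e+01] [ 0.00329367 -0.78106404 -0.72874892] [-0.13195355 -0.00032769  0.02687127] 0.029174869135383776
[array([258.3, 318.3]), array([258.6, 245.9]), array([259.1,  99.6])] [array([202.4, 202.3]), array([214.2, 193.1]), array([232.6, 178.9])]
214 193
```

View pics/k5.png

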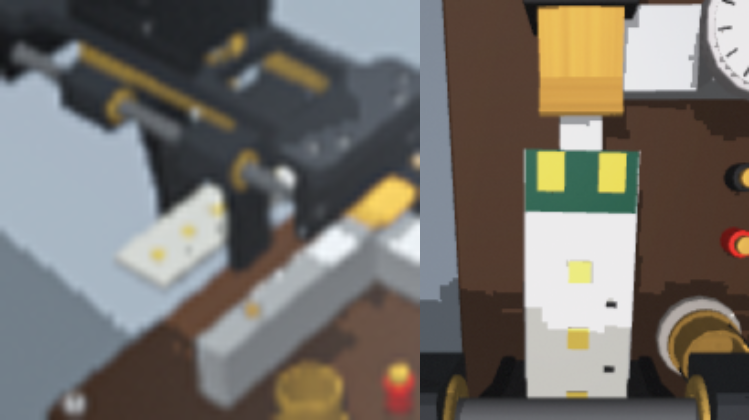

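>>> apply_moves(targets=[[[0,0,-20],[0,0,0]],[[0,0,-40],[0,0,0]],[[0,0,-55],[0,0,0]],[[0,0,-62],[0,0,0]],[[0,0,-64],[0,0,0]],[[0,0,-64],[0,0,0]]])

```text
time_s: 17.65
tool_pos: [0.5716, -0.0413, 0.0372]
tool_rot: [180.0, -0.0, 93.6]
force: [-0.7, 0.1, 2.9]
grip_width: 0.0291
```

>>> apply_moves(targets=[[[0,0,-1],[0,0,0]],[[0,0,-2],[0,0,0]],[[0,0,-3],[0,0,0]],[[0,0,-3],[0,0,0]]])

```text
time_s: 18.05
tool_pos: [0.572, -0.0414, 0.0341]
tool_rot: [179.9, 0.0, 93.6]
force: [0.4, -0.3, 3.4]
grip_width: 0.0289
```

>>> apply_moves(targets=[[[0,0,-1],[0,0,0]],[[0,0,-1],[0,0,0]]])

```text
time_s: 18.25
tool_pos: [0.572, -0.0414, 0.0336]
tool_rot: [179.9, -0.0, 93.6]
force: [-0.1, 0.5, 7.0]
grip_width: 0.0291
```

```bash

python3 - <<'E'
from h import *
o=env.get_obs();print(o['tool_pos'],o['tool_rot'],o['force'],o['wrist_torque'],o['grip_width'])
E
```

```text
[ 0.57204395 -0.04140433  0.03360365] [ 1.79904951e+02 -7.82796006e-03  9.36064293e+01] [-0.11883302  0.52924045  7.03067881] [ 0.02120128  0.25233226 -0.02770601] 0.029070133747288403
```

>>> apply_moves(targets=[[[-0.3,5,0],[0,0,0]],[[-0.6,10,0],[0,0,0]],[[-0.9,15,0],[0,0,0]],[[-1.2,19,0],[0,0,0]],[[-1.5,23,0],[0,0,0]],[[-1.5,23,0],[0,0,0]]])

```text
time_s: 18.85
tool_pos: [0.5708, -0.0188, 0.0336]
tool_rot: [179.9, 0.0, 93.6]
force: [0.8, -0.1, 6.0]
grip_width: 0.0288
```

```bash

python3 - <<'E'
from h import *
for i in range(2): env.read_camera('wrist')
a=shot('scene');p,o=wshot('w6.png');print(o['tool_pos'],o['tool_rot'],o['force'],o['wrist_torque'],o['grip_width'])
ims=[cv2.resize(a['image'][165:225,200:270],(490,420),interpolation=cv2.INTER_CUBIC),cv2.resize(p['image'][20:230,190:340],(300,420))]
cv2.imwrite('pics/k6.png',cv2.cvtColor(np.hstack(ims),cv2.COLOR_RGB2BGR))
E
```

```text
[ 0.57081783 -0.01862884  0.03360357] [1.79869495e+02 1.65007554e-02 9.36074184e+01] [ 0.30103107 -0.05044585  6.64706875] [-0.04758026  0.07297987  0.03954027] 0.028767344032971858
```

View pics/k6.png

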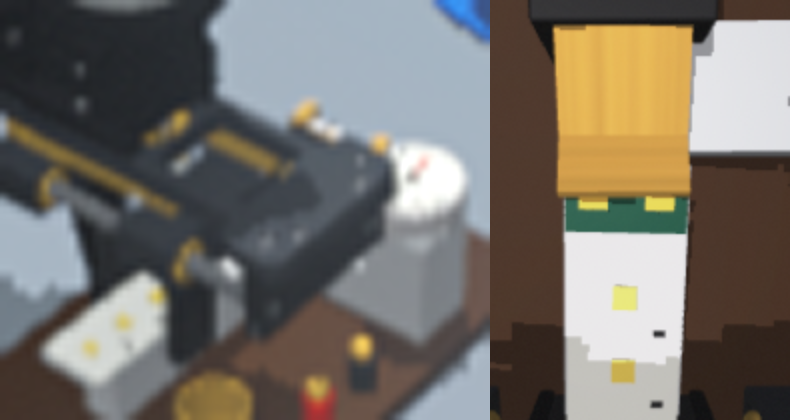

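>>> apply_moves(targets=[[[-0.5,4,0],[0,0,0]],[[-1,8,0],[0,0,0]],[[-1.5,12,0],[0,0,0]],[[-2,16,0],[0,0,0]],[[-2.3,20,0],[0,0,0]],[[-2.5,24,0],[0,0,0]],[[-2.5,24,0],[0,0,0]]])

```text
time_s: 19.75
tool_pos: [0.5684, 0.0045, 0.0336]
tool_rot: [179.9, 0.1, 93.6]
force: [0.7, -2.5, 5.9]
grip_width: 0.0287
```

>>> apply_moves(targets=[[[0,1,-0.5],[0,0,0]],[[0,2,-0.5],[0,0,0]],[[0,2,-1],[0,0,0]]])

```text
time_s: 20.05
tool_pos: [0.5684, 0.0048, 0.0335]
tool_rot: [179.9, 0.2, 93.5]
force: [-3.7, -5.3, 15.5]
grip_width: 0.0287
```

```bash
cat > led.py <<'E'
from h import *
def leds(img):
    h=cv2.cvtColor(img,cv2.COLOR_RGB2HSV);m=((h[...,0]>20)&(h[...,0]<35)&(h[...,1]>90)&(h[...,2]>120)).astype(np.uint8)
    m[:,:240]=0;m[:,276:]=0;m[240:]=0
    n,_,s,c=cv2.connectedComponentsWithStats(m)
    g=((h[...,0]>60)&(h[...,0]<95)&(h[...,1]>90)).astype(np.uint8);g[:,:240]=0;g[:,276:]=0
    yy=np.argwhere(g);print('green rows',(yy[:,0].min(),yy[:,0].max(),len(yy)) if len(yy) else None)
    return [(c[i].round(1).tolist(),s[i].tolist()) for i in range(1,n) if s[i][4]>12]
E
python3 - <<'E'
from led import *
for i in range(2): env.read_camera('wrist')
p,o=wshot('w7.png');print(o['tool_pos'],o['tool_rot'],o['force'],o['wrist_torque'],o['grip_width'])
for n in('w5','w6','w7'): 
    print(n); [print(' ',*x) for x in leds(cv2.cvtColor(cv2.imread(f'pics/{n}.png'),4))]
T0=p['camera_from_world'].copy()
H=np.array([.5636,.0838,.049]);d=np.array([-.063,.998,0])
for k in(0,-.023,-.036,-.047,-.06): print(k,proj(p,H+k*d),proj(p,H+k*d+[0,0,.007]))
E
```

```text
[0.5683943  0.00485597 0.03353603] [1.79875130e+02 1.43470229e-01 9.35186835e+01] [-3.70012992 -4.37243103 12.41822171] [-1.02167616  0.56426737 -0.03079059] 0.028832840097403088
w5
green rows (np.int64(102), np.int64(135), 755)
  [255.3, 41.9] [251, 24, 10, 38, 281]
  [265.5, 41.2] [262, 24, 8, 38, 176]
  [243.2, 41.1] [240, 26, 7, 36, 169]
  [244.0, 113.5] [240, 103, 9, 22, 198]
  [271.5, 114.5] [267, 104, 9, 22, 177]
  [257.0, 168.5] [252, 163, 11, 12, 131]
  [256.0, 205.0] [251, 200, 12, 11, 122]
  [255.5, 236.0] [250, 235, 12, 3, 36]
w6
green rows (np.int64(119), np.int64(135), 468)
  [249.6, 47.4] [248, 34, 4, 32, 74]
  [267.1, 39.6] [265, 34, 5, 17, 50]
  [271.1, 121.7] [267, 118, 9, 8, 63]
  [244.0, 122.5] [240, 121, 9, 4, 36]
  [256.9, 168.7] [252, 163, 11, 12, 128]
  [256.0, 205.0] [251, 200, 11, 11, 121]
  [255.3, 236.0] [250, 235, 12, 3, 35]
w7
green rows None
  [256.9, 172.0] [251, 170, 12, 5, 56]
  [255.9, 205.5] [251, 200, 11, 12, 130]
  [255.3, 236.0] [250, 235, 12, 3, 35]
0 [259.12739424  90.61036742] [259.33686323  89.46892306]
-0.023 [259.08591617 139.99119682] [259.28467186 141.30999032]
-0.036 [259.06389116 166.21259907] [259.25704331 168.75310545]
-0.047 [259.04599302 187.52083725] [259.23463496 191.01104899]
-0.06 [259.02566117 211.72649035] [259.20922667 216.24880556]
```

>>> apply_moves(targets=[[[0,0,0.7],[0,0,0]],[[0,1,0.7],[0,0,0]],[[-0.1,2,0.7],[0,0,0]],[[-0.2,3,0.7],[0,0,0]],[[-0.2,3,0.7],[0,0,0]]])

```text
time_s: 20.7
tool_pos: [0.5684, 0.0083, 0.0336]
tool_rot: [179.8, 0.1, 93.5]
force: [0.4, -4.0, 7.7]
grip_width: 0.029
```

```bash

python3 - <<'E'
from led import *
p,o=wshot('w8.png');print(o['tool_pos'],o['tool_rot'],o['force'],o['wrist_torque'],o['grip_width'])
print(*leds(p['image']))
E
```

```text
[0.56843543 0.00827082 0.03356745] [1.79836264e+02 1.42646044e-01 9.35316511e+01] [ 0.43985276 -3.98979999  7.66140789] [-0.89760116  0.008393    0.02628752] 0.02895954955152877
green rows None
([256.1, 205.3], [251, 200, 12, 12, 131]) ([255.3, 236.0], [250, 235, 12, 3, 35])
```

Moved 3.5 mm; tip estimated about −2 mm. Push on until it firmly meets the stop.

>>> apply_moves(targets=[[[0,1,0],[0,0,0]],[[-0.1,2,0],[0,0,0]],[[-0.1,2,0],[0,0,0]]])

```text
time_s: 21.05
tool_pos: [0.5684, 0.0097, 0.0336]
tool_rot: [179.8, 0.2, 93.5]
force: [0.6, -4.7, 7.3]
grip_width: 0.0292
```

>>> apply_moves(targets=[[[0,1,0],[0,0,0]],[[-0.1,2,0],[0,0,0]],[[-0.1,2,0],[0,0,0]]])

```text
time_s: 21.35
tool_pos: [0.5684, 0.0097, 0.0336]
tool_rot: [179.8, 0.3, 93.5]
force: [1.1, -7.3, 6.5]
grip_width: 0.0288
```

```bash

python3 - <<'E'
from led import *
p,o=wshot('w9.png');print(o['tool_pos'],o['tool_rot'],o['force'],o['wrist_torque'],o['grip_width'])
print(*leds(p['image']))
E
```

```text
[0.5684073  0.00974145 0.03357783] [179.82245262   0.30804119  93.45981327] [ 1.09728103 -7.34913732  6.53465293] [-1.82245957 -0.03868379  0.00270399] 0.028834565152379373
green rows None
([255.9, 205.8], [251, 200, 11, 12, 126]) ([255.3, 236.0], [250, 235, 12, 3, 35])
```

>>> apply_moves(targets=[[[0,-0.5,-0.5],[0,0,0]],[[0,-1,-1],[0,0,0]],[[0,-1,-1],[0,0,0]],[[0,-1,-1],[0,0,0]]], squeeze=50)

```text
time_s: 21.8
tool_pos: [0.5684, 0.0097, 0.0335]
tool_rot: [179.8, 0.2, 93.5]
force: [-2.2, -6.1, 14.0]
grip_width: 0.0284
```

```bash

python3 - <<'E'
from led import *
p,o=wshot('w10.png');print(o['time_s'],o['tool_pos'],o['tool_rot'],o['force'],o['wrist_torque'],o['grip_width'])
print(*leds(p['image']))
# bar edge lines in tool frame: white strip edges per row, now vs w5 (held free)
for n in('w5','w10'):
    g=cv2.imread(f'pics/{n}.png').astype(int);s=[]
    for r in (180,190,200,210,220):
        x=g[r,225:290]; w=np.where((x.min(1)>120)&(x.max(1)-x.min(1)<40))[0]+225; s.append((int(w.min()),int(w.max())))
    print(n,s)
b=shot('scene')
for t in('thermo_dial',):
    for r in env.regions_of(p,t)[:1]: print(t,r['conf'],np.round(r['rect']),back(p,np.argwhere(r['region']).mean(0)[::-1],.083))
    for r in env.regions_of(b,t)[:1]: print(t,r['conf'],np.round(r['rect']),back(b,np.argwhere(r['region']).mean(0)[::-1],.078))
E
```

```text
21.8 [0.56842295 0.00972695 0.03349966] [179.82993996   0.21307118  93.47874418] [-2.16686622 -6.05194997 14.03820719] [-1.43792735  0.57378886  0.07080223] 0.02841689769505314
green rows None
([255.9, 205.6], [251, 200, 11, 12, 129]) ([255.3, 236.0], [250, 235, 12, 3, 35])
w5 [(227, 286), (228, 285), (228, 285), (228, 284), (228, 284)]
w10 [(228, 285), (228, 285), (228, 285), (228, 284), (228, 284)]
thermo_dial 0.8 [349.  67. 473. 183.] [0.62116212 0.07737201 0.083     ]
thermo_dial 0.49 [258. 188. 267. 199.] [0.63668927 0.07812861 0.078     ]
```

```bash
python3 -c "
from cell import env
print(env.sign_off());o=env.get_obs();print(o['tool_pos'],o['force'],o['grip_width'])"
```

```text
the job is handed in; nothing more can be done
None
the job is handed in; nothing more can be done
```

The job is handed in at 21.8 s. By my checks both parts were done, but sign-off reports no verdict and I could not read the plunger and leaf joints directly.

- **Thermometer:** I lowered it into the well until contact was solid, with the fingertip height within 0.5 mm of the expected seated height and up to 22 N of push. The picture after release shows it upright with its nut on the rim. The last wrist-camera reading put the dial about 2 mm from the well centre I had measured. The scene camera put it about 14 mm off, but with low confidence on a partly hidden dial, so I discounted it.
- **Light bar:** I gripped it about 74 mm behind the contact end, pressed it flat on the cooling bar and slid it under the leaf. It first stalled about 5.5 mm short through friction. I eased the downward push and slid it on until it stopped moving and the force kept rising.
- **Final hold:** About 14 N down, 6 N towards the stop and a 50 N grip. Tool yaw was 93.5° against the rail's 93.6°, and tilt was about 0.3° at most. The LEDs stayed in the same place in the wrist picture, so the bar had not slipped in the grip.
- **Not directly checked:** The plunger being down and the leaf lift are inferred from the rigid contact height, the forces and the position of the leaf's lip. I did not re-measure the other things on the counter, but no contact with them showed in the forces.

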